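# Slide the filter holder along the rail into its corner pocket

## Task

On the aluminium positioning plate lies a black rectangular filter holder. Without picking it up, push it with your fingertips until its long side lies flat against the long steel rail, then slide it along the rail into the corner pocket until it is fully home against the end stop, and move away. Leave everything else where it is, including the round filter holder and the vial on the same plate.

Things in the scene. Friction and masses are not known exactly. Their poses are not given: they have to be found in the camera images.
- holder: The rectangular filter holder to be moved: a loose flat black block, 44 (its x) x 60 (its y) x 16 mm high, about 0.08 to 0.15 kg, flat top with a round window. Origin: centre of its underside; its y runs along its long side. It starts on the open middle of the plate, 25 to 55 mm short of lying against the rail and turned up to 20 degrees from it, y axis roughly along the plate's y.
- stage: Fixed grey aluminium positioning plate, 220 (its x) x 320 (its y) x 10 mm thick; origin: centre of its underside, on the table, z up; place and yaw differ every time. Slippery coated top (friction about 0.2) at z = 10 mm. The steel bars on it (rail, end stop, lip) are fixed and stand 12 mm above the plate top. The rail is along its far (+x) edge, the pocket at the rail's +y end.
- seat (a point): Where the holder's origin lies when it is fully home: on the plate top, at x = +63, y = +105, z = 10 mm in the plate's frame, the holder's long side along the rail. Same axes as the plate. It then reaches from y = 75 to 135 mm: its last 15 mm stand out of the pocket.
- corner (a point): Corner where the rail's face meets the end stop's face, on the plate top: x = +85, y = +135, z = 10 mm in the plate's frame, same axes. The end stop's face looks to -y and reaches from x = 21 to 85 mm.
- round_holder: Bystander: round black filter holder, diameter 44, height 14 mm, loose on the plate near its front (-x) edge. Origin: centre of its underside.
- vial: Bystander: small brown capped vial, diameter 22, height 39 mm, standing loose on the plate near its front (-x) edge. Origin: centre of its underside.
- vial_rack: Bystander: white block 90 x 150 mm with brown vials, 64 mm high in all, on the table to the robot's left. Origin: centre of its underside.
- sample_box: Bystander: clear open box with dividers, 130 x 180 x 50 mm, on the table to the robot's right. Origin: centre of its underside.
- screwdriver: Bystander: screwdriver with a grey handle, about 200 mm long, lying on the table to the robot's left.
- solvent_bottle: Bystander: brown bottle, diameter 72, height 150 mm, beyond the plate to the right. Origin: centre of its underside.
- jar: Bystander: glass jar, diameter 60, height 60 mm, beyond the plate to the left. Origin: centre of its underside.
- rail_mid (a point): Middle of the rail's pushing face, on the plate top: x = +85, y = 0, z = 10 mm in the plate's frame, same axes. The rail is 16 mm wide, runs along the plate's y from y = -155 to +155 mm, and this face looks to -x, towards the open plate.
- lip_end (a point): Entry end of the pocket's lip, inner edge, on the plate top: x = +38, y = +90, z = 10 mm in the plate's frame. The lip is 10 mm wide and runs parallel to the rail from here to the end stop, so the pocket is 47 mm wide and entered along the rail from -y. A lead-in bar flares away from here to about x = 18, y = 73 mm.
Not all that is in view belongs to the job. Leave any purple or red look-alike of the holder alone.

How it is judged (in metres and radians):
On the way:
1. the holder lies flat against the rail, still outside the pocket (x of holder in the frame of stage above 0.06 m and y of holder in the frame of stage below 0.06 m and angle between the y axis of holder and the y axis of stage, either way round below 0.07 rad), for 0.1 s.
At the end, for the whole second after the job is handed in: The holder lies flat and at rest on the plate in the corner pocket, its end within 3.5 mm of the end stop, its long side within 5 mm of the rail and parallel to it within 0.08 rad (x of holder in the frame of stage between 0.058 and 0.067 m and y of holder in the frame of stage between 0.1015 and 0.109 m and angle between the y axis of holder and the y axis of stage, either way round below 0.08 rad and z of holder in the frame of stage below 0.0125 m and angle between holder's own z axis and vertical below 0.06 rad and linear speed of holder below 0.01 m/s); the robot touches nothing.
It fails at once if the holder is lifted (more than 6 mm) or tipped (z of holder in the frame of stage above 0.016 m or angle between holder's own z axis and vertical above 0.35 rad).
It fails at once if the round holder is moved more than 15 mm (distance of round_holder from where it was at the start of the episode above 0.015 m).
It fails at once if the vial on the plate is moved more than 15 mm or knocked over (distance of vial from where it was at the start of the episode above 0.015 m or angle between vial's own z axis and vertical above 0.5 rad).
It fails at once if the vial rack, sample box or screwdriver is moved more than 15 mm (distance of any of vial_rack, sample_box, screwdriver from where it was at the start of the episode above 0.015 m).
It fails at once if the solvent bottle or the jar is moved more than 15 mm (distance of any of solvent_bottle, jar from where it was at the start of the episode above 0.015 m).
It also fails if it takes over 51 s, if anything falls off the work surface, if the arm or the gripper's body presses on something with over 40 N, if the wrist force passes 120 N, or if a joint passes its speed limit or range.

## Robot

A 6-joint arm with a two-finger parallel gripper is mounted at the origin on the work surface. World frame = base frame: x ahead of the robot, y to its left, z up, the work surface at z = 0. Lengths are in m, angles in degrees, forces in N, time in s.
With the tool pointing down it reaches from about 0.35 to 0.875 m from the base axis. Payload 4.2 kg.
Tool frame: the origin (TCP) lies midway between the tips of the shut fingers; the grasp point (between the pads) lies 19 mm behind it; x points along the fingers, y is the direction in which the jaws open and shut, and the axes are right-handed (so a half turn about x gives the same grasp; the last joint's range is limited). The gripper opens to 87 mm and grips with 3 to 60 N. Pads are 19 mm wide; open, the fingers measure 117 mm over their backs; the gripper's body (75 mm by 190 mm) begins 51 mm behind the grasp point.
Start: joints at [-50.443, 22.042, 0.453, 0, -68.411, -14.817], TCP at [0.262, -0.568, 0.223] pointing down, gripper open.
Joint ranges: [-179.83, 179.83], [-69.29, 118.12], [-61.27, 80.66], [-181.25, 117.63], [-171.15, -9.14], [-177.46, 177.46]. Speed limits (degrees/s): [159.86, 159.86, 180, 180, 180, 180].

## Interface

Orientations are given as a 3x3 rotation matrix whose columns are the frame's x, y, z axes.
In Python, from station import r gives the robot as it stands.
- The arm moves only by the tool play_rows, never from a script. Its argument "plan" is a list that holds one entry, the list of rows, each a list of 6 numbers: the shift along the tool's x, y, z in cm, then the turn, a rotation vector about the tool's x, y, z in units of 10 degrees (1.0 is 10 degrees). A call has 1 to 5 rows; each row is the pose to reach, as a shift and turn from the pose commanded when the call began, along the tool's axes at that moment; what a row does not reach only later rows make up. A row lasts 1/8 s, in which the tool goes at most 62.5 mm and 10.7 degrees, less where a joint would pass 70% of its speed; a pose out of reach is approached as far as the arm can. A call with a gripper value outside its range is refused whole. "hand" is the opening, from 0 (shut) to 1 (fully open), set as the call begins (left out, the last holds). The fingers move at their own pace and stop on an object; the grip force is fixed at half the most. Time passes only in rows, so rows that repeat a pose let the fingers close. It gives the time, the measured TCP pose, the force and the opening at its end, in the units of the state.
- r.sense(): the state, without advancing time (a new reading comes with each control period).
- r.capture(name): name is "scene" or "side" or "wrist"; returns (picture, depth): 400x640x3 uint8, blue, green, red; 400x640 float32, m along the optical axis (not along the pixel's ray), 0 where there is no reading.
- r.get_calibration(name): a dict with "vfov" (degrees; the focal length in pixels is half the picture's height over the tangent of half this angle, whatever the lens; pixels are square), "cx", "cy" (the principal point, pixels), "distortion" ([k1, k2, p1, p2, k3] as OpenCV has them; the pictures are not rectified), "rvec" (rotation vector, rad) and "tvec" (3), from world to camera coordinates, as OpenCV has them. Camera axes: x right, y down, z forward; pixel columns grow to the right and rows downward; lengths in m; the calibration is good to about 2 mm. A picture is of the moment at which its call begins: read the wrist's pose just before it. get_calibration takes no time and is no camera call; for the wrist camera it gives the pose at the moment of the call.
- r.finish_job(): hands the job in, once; it reports no verdict.
The state is a dict: "time_s": time; "joints": joint angles; "joint_velocities": joint speeds; "effort": joint torques, N m; "tcp_pos": TCP position; "ee_rot": TCP orientation; "wrist_force": force on the tool from outside, world axes, zero at the start; "moment": the same for the moment, N m; "gripper_width": opening from 0.0 (shut) to 1.0 (fully open).
Only numpy, scipy, OpenCV 4.12 (cv2) and the standard library are available. Lean on these libraries where they do the work, as an engineer would, in place of code of your own. Each camera call takes 0.05 s, during which the arm holds its last target.

## Working session

There is one attempt and no reset: what is moved stays moved. The work goes in short steps, Python scripts to look and compute and a tool call to move; the robot and the scene stay as the last step left them, time stands still between calls to the robot, and variables do not carry over. Pictures are saved under pics/ and viewed, and the job is handed in when it is done.

Besides the shell and the picture viewer there is one more tool, called after ">>>" by a JSON object that holds its "op" and its "data", one argument or row to a line. play_rows: Moves the arm, as the interface text tells. Its arguments: {"type":"object","properties":{"plan":{"type":"array","items":{"type":"array","items":{"type":"array","items":{"type":"number"}}}},"hand":{"type":"number"}},"required":["plan"]}

```bash
mkdir -p pics; ls
cat > h.py <<'E'
import numpy as np,cv2
from station import r
def cal(n):
    c=r.get_calibration(n); f=200/np.tan(np.radians(c['vfov'])/2)
    K=np.array([[f,0,c['cx']],[0,f,c['cy']],[0,0,1.]])
    R=cv2.Rodrigues(np.array(c['rvec'],float))[0]; t=np.array(c['tvec'],float).reshape(3)
    return K,np.array(c['distortion'],float),R,t
def onplane(cl,uv,z):
    K,d,R,t=cl
    p=cv2.undistortPoints(np.array(uv,float).reshape(-1,1,2),K,d).reshape(-1,2)
    rays=np.c_[p,np.ones(len(p))]@R; C=-R.T@t
    return C+rays*((z-C[2])/rays[:,2])[:,None]
def proj(cl,P):
    K,d,R,t=cl
    return cv2.projectPoints(np.array(P,float).reshape(-1,1,3),cv2.Rodrigues(R)[0],t,K,d)[0].reshape(-1,2)
E
python3 - <<'E'
from h import *
for n in ['scene','side','wrist']:
    im,d=r.capture(n); cv2.imwrite(f'pics/{n}0.png',im); np.save(f'pics/{n}0d.npy',d)
    c=cal(n); print(n,c[0][0,0],-c[2].T@c[3])
s=r.sense(); print(s)
E
```

```text
pics
scene 362.4952852571987 [1.14665925 0.25009464 1.0079018 ]
side 390.1381812469927 [ 0.51504182 -0.86603941  0.53862959]
wrist 330.18294957220917 [ 0.19745293 -0.59616009  0.38381394]
{'time_s': 0.15, 'joints': array([-5.04410583e+01,  2.20814229e+01,  3.98360986e-01, -1.93561869e-02,
       -6.84112886e+01, -1.48165183e+01]), 'joint_velocities': array([ 0.06255354, -0.19134593,  0.19557743,  0.17342525, -0.04512722,
        0.0769986 ]), 'effort': array([ 1.32340824e-04, -3.91052341e+01,  1.87586975e+01,  4.22236517e+00,
        1.23582920e-02, -1.39103317e-04]), 'tcp_pos': array([ 0.26140935, -0.56721386,  0.22170985]), 'ee_rot': array([[-8.06556468e-04, -4.18425841e-01,  9.08250607e-01],
       [ 1.46962232e-03,  9.08249426e-01,  4.18426602e-01],
       [-9.99998595e-01,  1.67227005e-03, -1.17626493e-04]]), 'wrist_force': array([1.07766944, 0.35274169, 0.29218837]), 'moment': array([ 0.02982985,  0.05891246, -0.02741119]), 'gripper_width': 0.9963676129721868}
```

View pics/scene0.png

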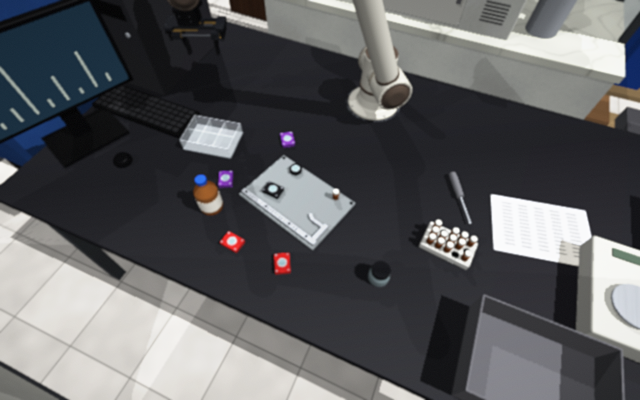

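View pics/side0.png

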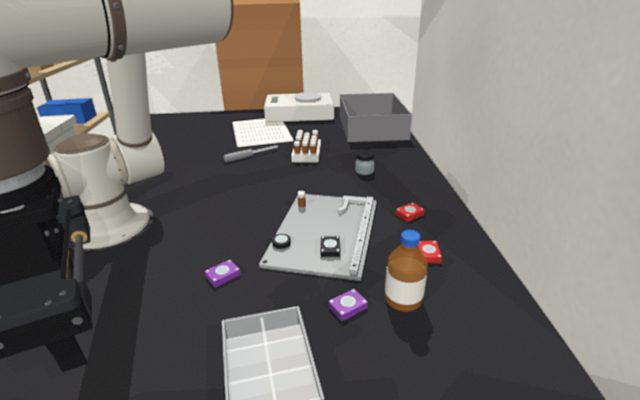

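View pics/wrist0.png

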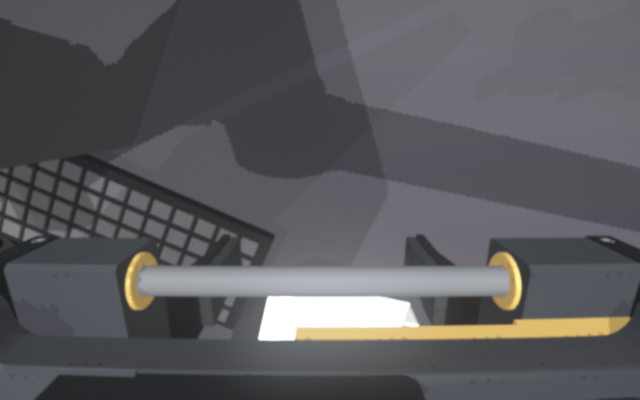

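Run:
```python
import cv2
a=cv2.imread('pics/scene0.png')[145:255,230:365]; cv2.imwrite('pics/sc1.png',cv2.resize(a,None,fx=5.5,fy=5.5,interpolation=cv2.INTER_CUBIC))
a=cv2.imread('pics/side0.png')[185:285,255:385]; cv2.imwrite('pics/si1.png',cv2.resize(a,None,fx=6,fy=6,interpolation=cv2.INTER_CUBIC))
```

```text
(no output)
```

View pics/sc1.png

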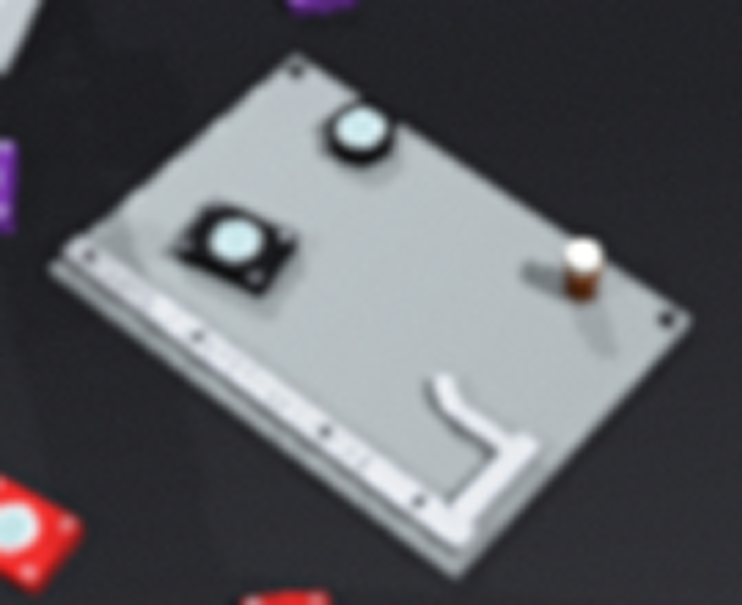

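View pics/si1.png

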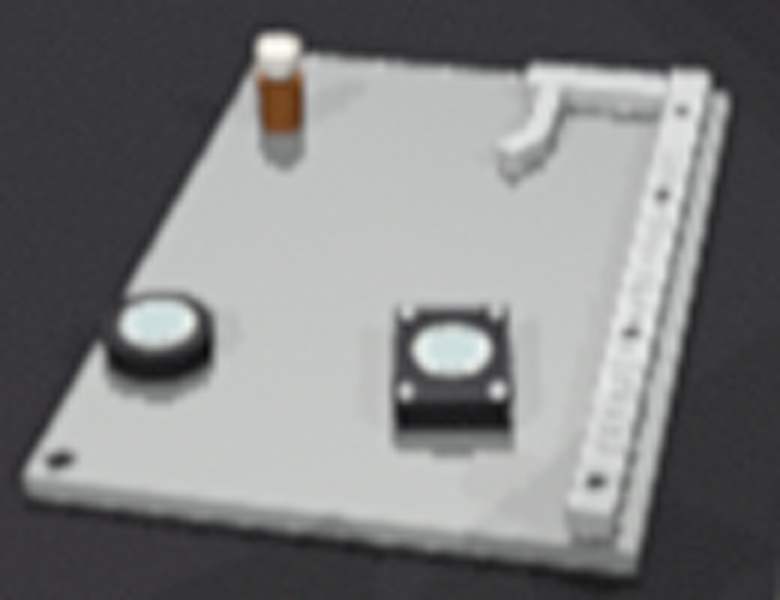

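```bash
cat >> h.py <<'E'
from scipy.optimize import least_squares
def fitrect(obs,pts,z):
    # obs: world xy; pts: local xy -> x,y,yaw
    f=lambda p:(np.c_[p[0]+np.cos(p[2])*pts[:,0]-np.sin(p[2])*pts[:,1],p[1]+np.sin(p[2])*pts[:,0]+np.cos(p[2])*pts[:,1]]-obs).ravel()
    best=min((least_squares(f,[obs[:,0].mean(),obs[:,1].mean(),a]) for a in np.linspace(-3,3,7)),key=lambda s:s.cost)
    return best.x,best.fun.reshape(-1,2)
E
python3 - <<'E'
from h import *
cs=np.array([[-110,-160],[-110,160],[110,160],[110,-160]])/1000
for n,px,o,s in [('scene',[(297,52),(692,318),(457,575),(50,264)],(230,145),5.5),('side',[(25,474),(252,58),(728,93),(636,560)],(255,185),6)]:
    cl=cal(n); uv=(np.array(px)+.5)/s-.5+np.array(o)
    P=onplane(cl,uv,0.010)[:,:2]
    x,res=fitrect(P,cs,0); print(n,x[:2],np.degrees(x[2]),(res*1000).round(1).tolist())
hs={'scene':[(222,205),(297,235),(262,290),(178,247)],'side':[(398,308),(507,308),(512,400),(396,400)]}
for n,o,s in [('scene',(230,145),5.5),('side',(255,185),6)]:
    cl=cal(n); uv=(np.array(hs[n])+.5)/s-.5+np.array(o)
    P=onplane(cl,uv,0.026)[:,:2]; print(n,P.round(4).tolist(),P.mean(0),np.linalg.norm(np.roll(P,-1,0)-P,axis=1))
E
```

```text
scene [ 0.55364726 -0.07353558] -15.885268348695874 [[1.0, 1.2], [-0.3, -0.4], [-1.0, -1.7], [0.2, 0.9]]
side [ 0.55545078 -0.07878902] -15.306524036780623 [[-0.9, -3.3], [2.1, 3.4], [-2.0, -1.9], [0.8, 1.8]]
scene [[0.5431, -0.1777], [0.5444, -0.126], [0.5888, -0.1268], [0.5817, -0.187]] [ 0.56450192 -0.15441065] [0.05170744 0.04436052 0.06058584 0.03970358]
side [[0.5456, -0.1317], [0.587, -0.1353], [0.5833, -0.1928], [0.5417, -0.1892]] [ 0.56439471 -0.16224086] [0.04154269 0.05763957 0.0417444  0.05769114]
```

```bash
cat >> h.py <<'E'
def pl2w(x,y,st=(0.5545,-0.0755,-15.7)):
    a=np.radians(st[2]); return np.array([st[0]+np.cos(a)*x-np.sin(a)*y, st[1]+np.sin(a)*x+np.cos(a)*y])
def w2pl(p,st=(0.5545,-0.0755,-15.7)):
    a=np.radians(st[2]); d=np.asarray(p)[...,:2]-np.array(st[:2]); return d@np.array([[np.cos(a),-np.sin(a)],[np.sin(a),np.cos(a)]])
def move(target,yaw=None):
    """target world xyz; yaw(deg) = direction of tool z; print row in tool units from current commanded pose"""
    s=r.sense(); R=s['ee_rot']; d=R.T@(np.array(target)-s['tcp_pos'])*100
    cy=np.degrees(np.arctan2(R[1,2],R[0,2])); rv=[0,0,0]
    if yaw is not None:
        w=np.radians(yaw); T=np.array([[0,-np.sin(w),np.cos(w)],[0,np.cos(w),np.sin(w)],[-1,0,0]])
        rv=cv2.Rodrigues(R.T@T)[0].ravel()*18/np.pi
    print('t',s['time_s'],'tcp',s['tcp_pos'].round(4),'pl',(w2pl(s['tcp_pos'])*1000).round(1),'yaw',cy.round(2),'row',np.r_[d,rv].round(2).tolist(),'F',s['wrist_force'].round(1))
E
python3 - <<'E'
from h import *
cl=cal('wrist'); s=r.sense(); print(proj(cl,[s['tcp_pos']]), cl[2][2])
print(cal('wrist')[0], cal('wrist')[1])
c=cal('scene')
# bottle: cap top at z=.15
b=onplane(c,[(201,181)],.145); print('bottle',b,w2pl(b)*1000)
b=onplane(cal('side'),[(409,237)],.15); print('bottle',b,w2pl(b)*1000)
print(w2pl([.5645,-.158])*1000)
p=pl2w(.07,-.02); print(p); move([p[0],p[1],.25],-15.7)
E
```

```text
[[320.85359971 251.32970078]] [ 0.23708948  0.11243897 -0.9649591 ]
[[330.18294957   0.         322.68563796]
 [  0.         330.18294957 203.76694474]
 [  0.           0.           1.        ]] [-0.04091935  0.          0.          0.          0.        ]
bottle [[ 0.69661681 -0.31074598  0.145     ]] [[ 200.47235151 -188.01249505]]
bottle [[ 0.68925864 -0.3258591   0.15      ]] [[ 197.47830993 -204.55289116]]
[ 31.95145426 -76.71606462]
[ 0.61647641 -0.11369587]
t 0.15 tcp [ 0.2614 -0.5672  0.2217] pl [-149.1 -552.7] yaw 24.74 row [-2.79, 26.34, 51.23, 4.04, -0.0, -0.01] F [1.1 0.4 0.3]
```

>>> {"op": "play_rows", "data": {
  "plan": [
    [[-0.5,5,10,0.8,0,0],[-1,10,20,1.6,0,0],[-2,15,30,2.4,0,0],[-2.5,20,40,3.2,0,0],[-2.8,25,49,4.04,0,0]]
  ]
}}

```text
time_s: 0.78
tcp_pos: [0.4569, -0.3217, 0.2391]
ee_rot: [[0.0, 0.275, 0.962], [0.0, 0.962, -0.275], [-1.0, 0.0, 0.0]]
wrist_force: [0.9, -0.3, -0.9]
gripper_width: 0.999
```

Run:
```python
from h import *
p=pl2w(.05,-.01); move([p[0],p[1],.25],-15.7)
```

```text
t 0.775 tcp [ 0.4569 -0.3217  0.2391] pl [ -27.4 -263.4] yaw -15.94 row [-1.09, 25.37, 7.63, -0.02, 0.0, -0.0] F [ 0.9 -0.3 -0.9]
```

>>> {"op": "play_rows", "data": {
  "plan": [
    [[-0.5,6,1.9,0,0,0],[-1,12,3.8,0,0,0],[-1.1,18,5.7,0,0,0],[-1.1,24,7.2,0,0,0],[-1.1,25.4,7.6,0,0,0]]
  ]
}}

```text
time_s: 1.4
tcp_pos: [0.5988, -0.0962, 0.2492]
ee_rot: [[-0.001, 0.266, 0.964], [0.0, 0.964, -0.266], [-1.0, 0.0, -0.001]]
wrist_force: [-0.5, 1.5, -0.1]
gripper_width: 0.998
```

Run:
```python
from h import *
p=pl2w(.05,-.01); move([p[0],p[1],.25],-15.7)
np.savez('pics/wcal1.npz',*[np.asarray(a) for a in cal('wrist')])
im,d=r.capture('wrist'); cv2.imwrite('pics/w1.png',im); np.save('pics/w1d.npy',d)
cv2.imwrite('pics/w1b.png',cv2.resize(im[0:300,90:490],None,fx=2,fy=2,interpolation=cv2.INTER_CUBIC))
```

```text
t 1.4 tcp [ 0.5988 -0.0962  0.2492] pl [48.3 -8. ] yaw -15.43 row [-0.08, -0.2, 0.17, 0.03, -0.01, -0.0] F [-0.5  1.5 -0.1]
```

View pics/w1b.png

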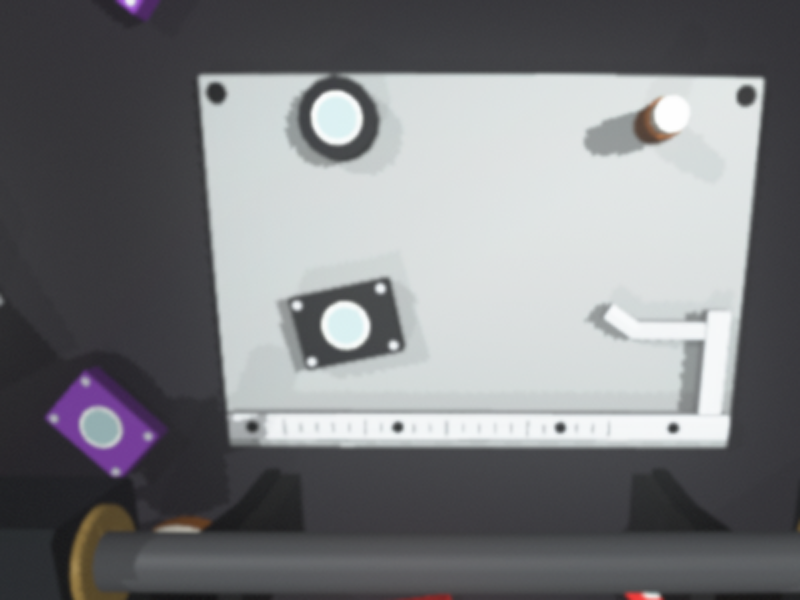

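```bash
cat >> h.py <<'E'
def wcal(i):
    z=np.load(f'pics/wcal{i}.npz'); return z['arr_0'],z['arr_1'],z['arr_2'],z['arr_3']
def holder(i,px,off,s,st):
    uv=(np.array(px)+.5)/s-.5+np.array(off)
    P=onplane(wcal(i),uv,.026); Q=w2pl(P,st)*1000
    # px order: (-x,-y),(-x,+y),(+x,+y),(+x,-y)
    x,res=fitrect(Q,np.array([[-22,-30],[-22,30],[22,30],[22,-30.]]),0)
    print('holder pl',x[:2].round(1),np.degrees(x[2]).round(1),'res',res.round(1).tolist())
E
python3 - <<'E'
from h import *
cl=wcal(1)
g=lambda px:(np.array(px)+.5)/2-.5+np.array([90,0])
P1=onplane(cl,g([(198,74),(765,77)]),.010)
P2=onplane(cl,g([(230,446),(727,446)]),.022)
x,res=fitrect(np.r_[P1,P2][:,:2],np.array([[-110,-160],[-110,160],[101,-155],[101,155]])/1000,0)
print(x[:2],np.degrees(x[2]),(res*1000).round(1).tolist())
st=(x[0],x[1],np.degrees(x[2]))
holder(1,[(289,298),(387,277),(405,350),(304,370)],(90,0),2,st)
# check inner rail/lip projections
for n,q,z in [('rail in',(85,-155),22),('corner',(85,135),22),('rail in',(85,155),22),('lip',(38,90),22),('leadin',(18,73),22)]:
    w=pl2w(q[0]/1e3,q[1]/1e3,st); uv=proj(cl,[[w[0],w[1],z/1e3]])[0]; print(n,((uv-[90,0])*2).round())
print('vial',w2pl(onplane(cl,g([(672,114)]),.049),st)*1000,'round',w2pl(onplane(cl,g([(337,118)]),.024),st)*1000)
E
```

```text
[ 0.55891284 -0.07425068] 344.4173259612663 [[2.1, -1.0], [2.0, -0.5], [-2.4, 1.0], [-1.7, 0.6]]
holder pl [ 27.  -78.6] 11.2 res [[-0.5, -1.1], [-0.1, 0.4], [0.6, -0.5], [0.0, 1.2]]
rail in [227. 417.]
corner [698. 418.]
rail in [730. 418.]
lip [630. 342.]
leadin [604. 308.]
vial [[-85.22357267  96.91730734]] round [[-86.23732042 -79.44830483]]
```

Run:
```python
import cv2,numpy as np
im=cv2.imread('pics/w1.png')
a=cv2.resize(im[195:230,195:270],None,fx=8,fy=8,interpolation=cv2.INTER_CUBIC)
b=cv2.resize(im[195:230,385:460],None,fx=8,fy=8,interpolation=cv2.INTER_CUBIC)
cv2.imwrite('pics/w1z.png',np.vstack([a,b]))
```

```text
(no output)
```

View pics/w1z.png

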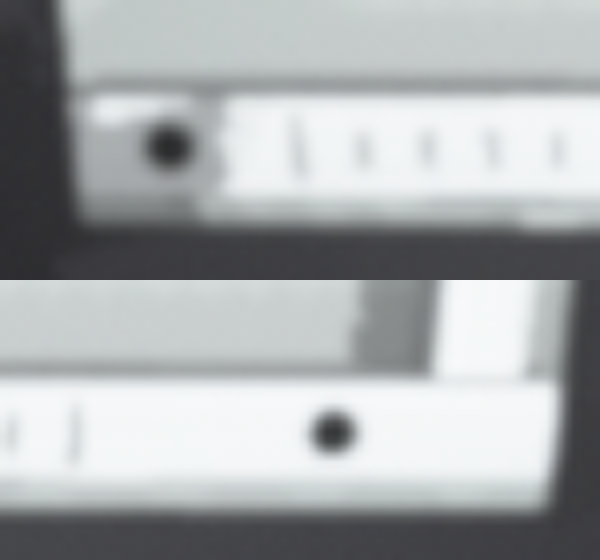

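Run:
```python
from h import *
cl=wcal(1)
g=lambda px:(np.array(px)+.5)/2-.5+np.array([90,0])
P1=onplane(cl,np.r_[g([(198,74),(765,77)]),[(204.7,222.8),(453.7,223.2)]],.010)
x,res=fitrect(P1[:,:2],np.array([[-110,-160],[-110,160],[110,-160],[110,160]])/1000,0)
print(x[:2],np.degrees(x[2]),(res*1000).round(1).tolist())
st=(x[0],x[1],np.degrees(x[2])-360)
holder(1,[(289,298),(387,277),(405,350),(304,370)],(90,0),2,st)
print(w2pl(onplane(cl,[(230,206.2),(400,206.8),(230,219.2),(400,219.4)],.022),st)*1000)
for n,q,z in [('rail in',(85,-155),22),('corner',(85,135),22),('rail in',(85,155),22),('lip',(38,90),22),('leadin',(18,73),22)]:
    w=pl2w(q[0]/1e3,q[1]/1e3,st); uv=proj(cl,[[w[0],w[1],z/1e3]])[0]; print(n,uv.round(1),((uv-[90,0])*2).round())
```

```text
[ 0.55674203 -0.07334795] -15.566346408755264 [[-0.0, -0.2], [-0.2, 0.3], [0.1, 0.2], [0.1, -0.4]]
holder pl [ 29.3 -78.9] 11.2 res [[-0.5, -1.1], [-0.1, 0.4], [0.6, -0.5], [0.0, 1.2]]
[[  84.35472877 -122.40739186]
 [  84.64151424   86.26724227]
 [ 101.09616824 -123.59932491]
 [ 100.87187151   87.31315449]]
rail in [203.7 206.6] [227. 413.]
corner [439.3 207.2] [699. 414.]
rail in [455.3 207.2] [731. 414.]
lip [405.6 169.1] [631. 338.]
leadin [392.3 152.2] [605. 304.]
```

```bash
sed -i 's/(0.5545,-0.0755,-15.7)/(0.55674,-0.07335,-15.57)/g' h.py
python3 - <<'E'
from h import *
p=pl2w(-.022,-.079); move([p[0],p[1],.06],-15.57); move([p[0],p[1],.016],-15.57)
E
```

```text
t 1.45 tcp [ 0.5991 -0.0963  0.2491] pl [ 47.  -10.8] yaw -15.45 row [18.92, -6.81, -6.9, 0.01, -0.0, -0.0] F [0.9 0.2 0.6]
t 1.45 tcp [ 0.5991 -0.0963  0.2491] pl [ 47.  -10.8] yaw -15.45 row [23.32, -6.81, -6.9, 0.01, -0.0, -0.0] F [0.9 0.2 0.6]
```

>>> {"op": "play_rows", "data": {
  "plan": [
    [[4,-3.5,-3.5,0,0,0],[8,-6.8,-6.9,0,0,0],[13,-6.8,-6.9,0,0,0],[17,-6.8,-6.9,0.01,0,0],[18.9,-6.8,-6.9,0.01,0,0]]
  ],
  "hand": 0.3
}}

```text
time_s: 2.08
tcp_pos: [0.5104, -0.1476, 0.0589]
ee_rot: [[-0.004, 0.274, 0.962], [0.0, 0.962, -0.274], [-1.0, -0.001, -0.004]]
wrist_force: [-0.4, -0.1, 0.7]
gripper_width: 0.514
```

Run:
```python
from h import *
p=pl2w(-.022,-.079); move([p[0],p[1],.016],-15.57);print(r.sense()['gripper_width'])
```

```text
t 2.075 tcp [ 0.5104 -0.1476  0.0589] pl [-24.7 -83.9] yaw -15.89 row [4.29, 0.5, 0.29, -0.03, -0.02, 0.01] F [-0.4 -0.1  0.7]
0.5140101173622524
```

>>> {"op": "play_rows", "data": {
  "plan": [
    [[1.5,0,0,0,0,0],[3,0,0,0,0,0],[4,0,0,0,0,0],[4.3,0,0,0,0,0],[4.3,0,0,0,0,0]]
  ]
}}

```text
time_s: 2.7
tcp_pos: [0.5131, -0.1463, 0.0182]
ee_rot: [[0.0, 0.271, 0.962], [-0.0, 0.962, -0.271], [-1.0, 0.0, 0.0]]
wrist_force: [-0.4, -0.9, -0.1]
gripper_width: 0.298
```

Run:
```python
from h import *
p=pl2w(.033,-.079); move([p[0],p[1],.016],-15.57);print(r.sense()['gripper_width'])
np.savez('pics/wcal2.npz',*[np.asarray(a) for a in cal('wrist')])
im,d=r.capture('wrist'); cv2.imwrite('pics/w2.png',im)
```

```text
t 2.7 tcp [ 0.5131 -0.1463  0.0182] pl [-22.4 -81.9] yaw -15.74 row [0.22, 0.31, 5.54, -0.02, 0.0, -0.0] F [-0.4 -0.9 -0.1]
0.2980794825578352
```

View pics/w2.png

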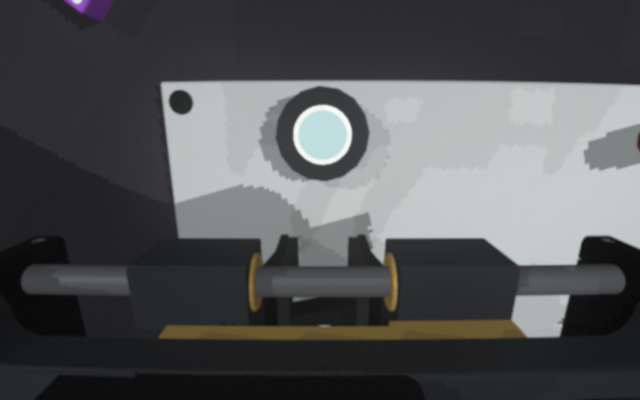

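>>> {"op": "play_rows", "data": {
  "plan": [
    [[0.1,0.2,0.6,0,0,0],[0.2,0.3,1.2,0,0,0],[0.2,0.3,1.9,0,0,0],[0.2,0.3,2.6,0,0,0],[0.2,0.3,3.3,0,0,0]]
  ]
}}

```text
time_s: 3.38
tcp_pos: [0.5459, -0.1525, 0.016]
ee_rot: [[-0.0, 0.272, 0.962], [-0.0, 0.962, -0.272], [-1.0, -0.0, -0.0]]
wrist_force: [0.1, 0.2, -0.7]
gripper_width: 0.302
```

Run:
```python
from h import *
p=pl2w(.033,-.079); move([p[0],p[1],.016],-15.57)
im,d=r.capture('side'); cv2.imwrite('pics/s2.png',cv2.resize(im[170:300,220:400],None,fx=4,fy=4,interpolation=cv2.INTER_CUBIC))
```

```text
t 3.375 tcp [ 0.5459 -0.1525  0.016 ] pl [ 10.8 -79.2] yaw -15.76 row [0.0, 0.03, 2.22, -0.02, -0.0, 0.0] F [ 0.1  0.2 -0.7]
```

View pics/s2.png

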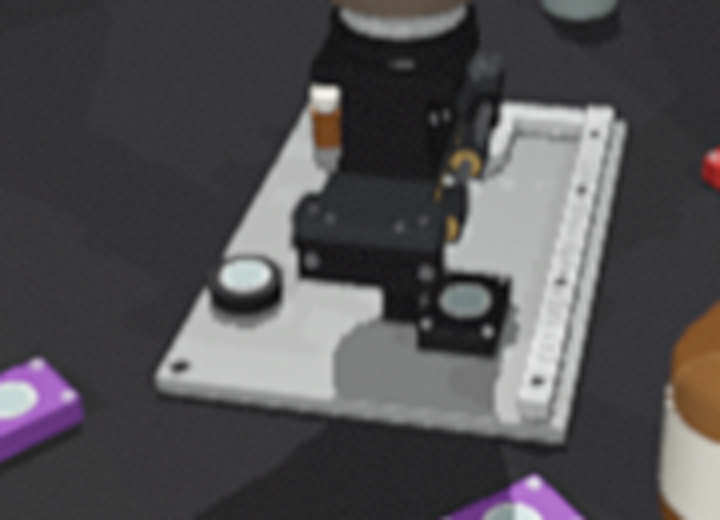

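>>> {"op": "play_rows", "data": {
  "plan": [
    [[0,0,0.6,-0.01,0,0],[0,0,1.2,-0.02,0,0],[0,0,1.6,-0.02,0,0],[0,0,1.9,-0.02,0,0],[0,0,2.0,-0.02,0,0]]
  ]
}}

```text
time_s: 4.05
tcp_pos: [0.564, -0.1577, 0.0159]
ee_rot: [[-0.002, 0.269, 0.963], [0.0, 0.963, -0.269], [-1.0, -0.0, -0.002]]
wrist_force: [-2.0, 1.9, 1.4]
gripper_width: 0.299
```

Run:
```python
from h import *
p=pl2w(.033,-.079); move([p[0],p[1],.016],-15.57)
```

```text
t 4.05 tcp [ 0.564  -0.1577  0.0159] pl [ 29.6 -79.3] yaw -15.58 row [-0.01, 0.03, 0.34, -0.0, -0.01, 0.0] F [-2.   1.9  1.4]
```

>>> {"op": "play_rows", "data": {
  "plan": [
    [[0,0,0.1,0,0,0],[0,0,0.2,0,0,0],[0,0,0.2,0,0,0]]
  ]
}}

```text
time_s: 4.42
tcp_pos: [0.564, -0.1578, 0.0157]
ee_rot: [[-0.005, 0.269, 0.963], [0.001, 0.963, -0.269], [-1.0, -0.001, -0.006]]
wrist_force: [-6.1, 2.8, 3.8]
gripper_width: 0.299
```

Run:
```python
from h import *
p=pl2w(.033,-.079); move([p[0],p[1],.016],-15.57)
im,d=r.capture('side'); cv2.imwrite('pics/s3.png',cv2.resize(im[185:285,275:385],None,fx=6,fy=6,interpolation=cv2.INTER_CUBIC))
```

```text
t 4.425 tcp [ 0.564  -0.1578  0.0157] pl [ 29.7 -79.4] yaw -15.59 row [-0.03, 0.04, 0.33, -0.0, -0.03, 0.0] F [-6.1  2.8  3.8]
```

View pics/s3.png

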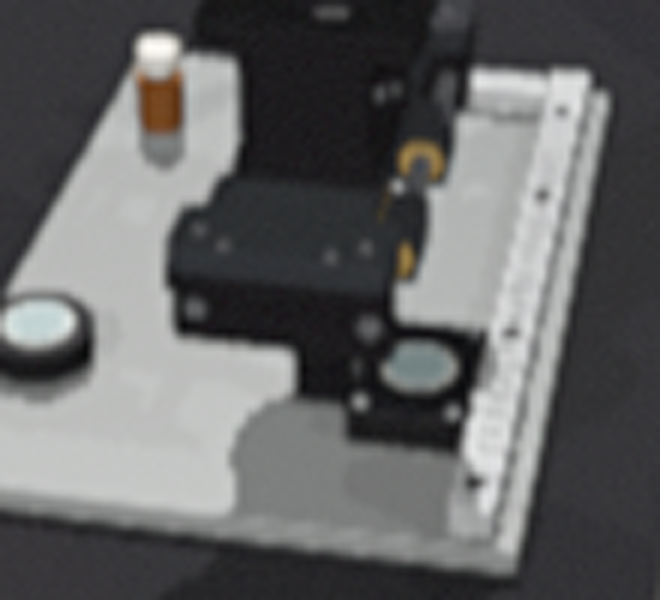

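>>> {"op": "play_rows", "data": {
  "plan": [
    [[0,0,-0.5,0,0,0],[0,0,-2,0,0,0],[-4,0,-3,0,0,0],[-10,-1,-1,0,0,0],[-15,-3,1,0,0,0]]
  ],
  "hand": 0.3
}}

```text
time_s: 5.1
tcp_pos: [0.5696, -0.19, 0.1689]
ee_rot: [[0.004, 0.266, 0.964], [-0.001, 0.964, -0.266], [-1.0, 0.0, 0.004]]
wrist_force: [1.3, -0.2, -0.4]
gripper_width: 0.302
```

>>> {"op": "play_rows", "data": {
  "plan": [
    [[0,-1.5,1,0,0,0],[0,-3,2.0,0,0,0],[0,-3,2.0,0,0,0]]
  ],
  "hand": 0
}}

```text
time_s: 5.48
tcp_pos: [0.5788, -0.2251, 0.164]
ee_rot: [[-0.003, 0.27, 0.963], [0.0, 0.963, -0.27], [-1.0, -0.0, -0.003]]
wrist_force: [-0.7, 0.4, -0.3]
gripper_width: 0.052
```

Run:
```python
from h import *
p=pl2w(.063,-.14); move([p[0],p[1],.06],-15.57)
np.savez('pics/wcal3.npz',*[np.asarray(a) for a in cal('wrist')])
im,d=r.capture('wrist'); cv2.imwrite('pics/w3.png',im)
cv2.imwrite('pics/w3b.png',cv2.resize(im[50:300,200:500],None,fx=2.4,fy=2.4,interpolation=cv2.INTER_CUBIC))
```

```text
t 5.475 tcp [ 0.5788 -0.2251  0.164 ] pl [  61.9 -140.3] yaw -15.66 row [10.4, 0.03, 0.14, -0.01, -0.02, 0.0] F [-0.7  0.4 -0.3]
```

View pics/w3b.png

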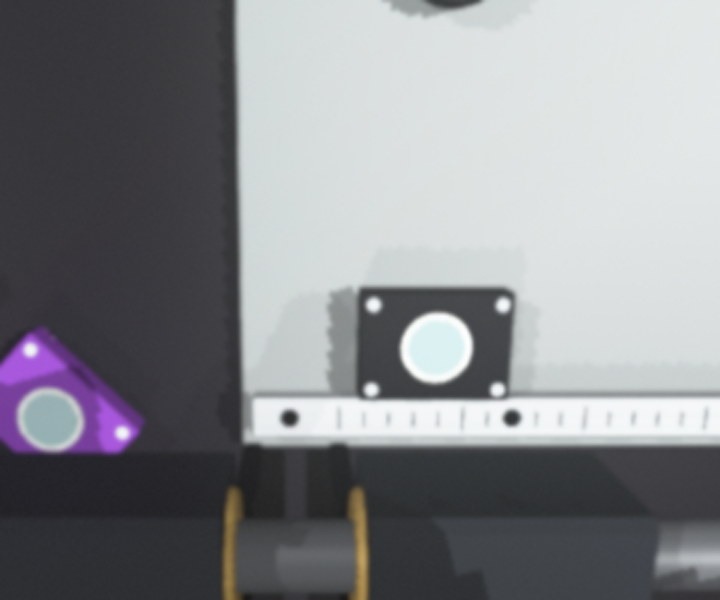

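Run:
```python
from h import *
holder(3,[(360,288),(514,288),(509,398),(357,398)],(200,50),2.4,(0.55674,-0.07335,-15.57))
```

```text
holder pl [ 61.5 -83.9] 0.1 res [[0.1, -0.3], [-0.1, 0.6], [-0.1, -0.4], [0.1, 0.1]]
```

>>> {"op": "play_rows", "data": {
  "plan": [
    [[4,-0.3,0,0,0,0],[9,-0.6,0,0,0,0],[12.5,-0.6,0,0,0,0],[14.8,-0.6,0,0,0,0],[14.8,-0.6,0,0,0,0]]
  ],
  "hand": 0
}}

```text
time_s: 6.15
tcp_pos: [0.5755, -0.229, 0.0151]
ee_rot: [[-0.007, 0.268, 0.963], [0.001, 0.963, -0.268], [-1.0, -0.001, -0.007]]
wrist_force: [0.4, -0.4, 0.3]
gripper_width: 0.003
```

Run:
```python
from h import *
p=pl2w(.062,.060); move([p[0],p[1],.016],-15.57);print(r.sense()['gripper_width'])
```

```text
t 6.15 tcp [ 0.5755 -0.229   0.0151] pl [  59.9 -144.9] yaw -15.54 row [-0.1, 20.49, 0.22, 0.0, -0.04, 0.0] F [ 0.4 -0.4  0.3]
0.0028681709200752185
```

Push along the rail (+y tool), moderate speed.

>>> {"op": "play_rows", "data": {
  "plan": [
    [[-0.1,0.8,0.1,0,0,0],[-0.1,1.6,0.2,0,0,0],[-0.1,2.6,0.2,0,0,0],[-0.1,3.6,0.2,0,0,0],[-0.1,4.6,0.2,0,0,0]]
  ]
}}

```text
time_s: 6.78
tcp_pos: [0.5923, -0.1854, 0.0193]
ee_rot: [[0.0, 0.268, 0.963], [-0.0, 0.963, -0.268], [-1.0, 0.0, 0.0]]
wrist_force: [-1.2, -0.1, 0.6]
gripper_width: 0.008
```

>>> {"op": "play_rows", "data": {
  "plan": [
    [[0,1,0,0,0,0],[0,2,0,0,0,0],[0,3,0,0,0,0],[0,4,0,0,0,0],[0,5,0,0,0,0]]
  ]
}}

```text
time_s: 7.4
tcp_pos: [0.6057, -0.1373, 0.019]
ee_rot: [[-0.0, 0.268, 0.963], [0.0, 0.963, -0.268], [-1.0, 0.0, -0.0]]
wrist_force: [0.1, -0.5, 0.0]
gripper_width: 0.005
```

Run:
```python
from h import *
p=pl2w(.062,.060); move([p[0],p[1],.016],-15.57)
im,d=r.capture('side'); cv2.imwrite('pics/s4.png',cv2.resize(im[175:285,275:395],None,fx=5,fy=5,interpolation=cv2.INTER_CUBIC))
```

```text
t 7.4 tcp [ 0.6057 -0.1373  0.019 ] pl [ 64.3 -48.5] yaw -15.56 row [0.3, 10.85, -0.23, 0.0, -0.0, -0.0] F [ 0.1 -0.5  0. ]
```

View pics/s4.png

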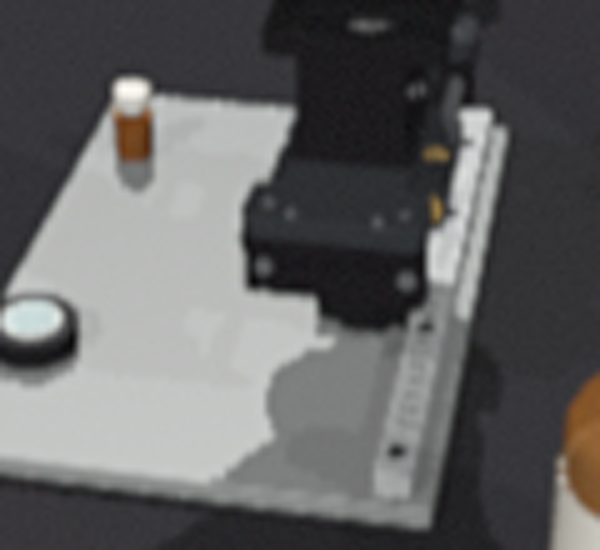

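>>> {"op": "play_rows", "data": {
  "plan": [
    [[0.1,0.8,0,0,0,0],[0.2,1.6,-0.1,0,0,0],[0.3,2.4,-0.1,0,0,0],[0.3,3.2,-0.1,0,0,0],[0.3,4,-0.1,0,0,0]]
  ]
}}

```text
time_s: 8.07
tcp_pos: [0.6154, -0.0987, 0.016]
ee_rot: [[-0.0, 0.268, 0.963], [0.0, 0.963, -0.268], [-1.0, -0.0, -0.0]]
wrist_force: [-0.1, -0.4, -0.4]
gripper_width: 0.008
```

Run:
```python
from h import *
p=pl2w(.062,.060); move([p[0],p[1],.016],-15.57)
im,d=r.capture('scene'); cv2.imwrite('pics/c5.png',cv2.resize(im[145:255,230:365],None,fx=5.5,fy=5.5,interpolation=cv2.INTER_CUBIC))
```

```text
t 8.075 tcp [ 0.6154 -0.0987  0.016 ] pl [63.3 -8.6] yaw -15.56 row [-0.0, 6.86, -0.13, 0.0, -0.0, 0.0] F [-0.1 -0.4 -0.4]
```

View pics/c5.png

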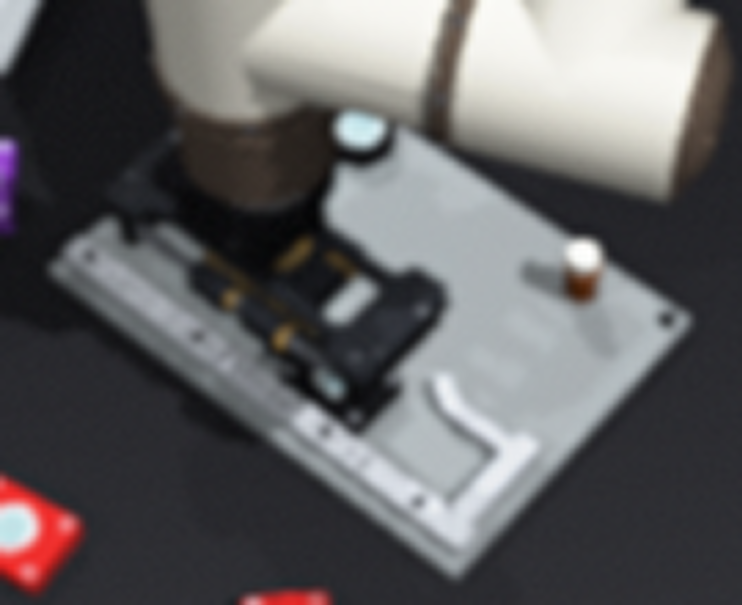

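>>> {"op": "play_rows", "data": {
  "plan": [
    [[0,0.7,0,0,0,0],[0,1.4,0,0,0,0],[0,2.1,0,0,0,0],[0,2.8,0,0,0,0],[0,3.5,0,0,0,0]]
  ]
}}

```text
time_s: 8.75
tcp_pos: [0.6248, -0.065, 0.0161]
ee_rot: [[0.0, 0.268, 0.963], [0.0, 0.963, -0.268], [-1.0, 0.0, 0.0]]
wrist_force: [-0.2, -0.6, 0.6]
gripper_width: 0.008
```

Run:
```python
from h import *
p=pl2w(.062,.060); move([p[0],p[1],.016],-15.57)
im,d=r.capture('scene'); cv2.imwrite('pics/c6.png',cv2.resize(im[145:255,230:365],None,fx=5.5,fy=5.5,interpolation=cv2.INTER_CUBIC))
```

```text
t 8.75 tcp [ 0.6248 -0.065   0.0161] pl [63.3 26.3] yaw -15.56 row [0.01, 3.37, -0.13, 0.0, 0.0, -0.0] F [-0.2 -0.6  0.6]
```

View pics/c6.png

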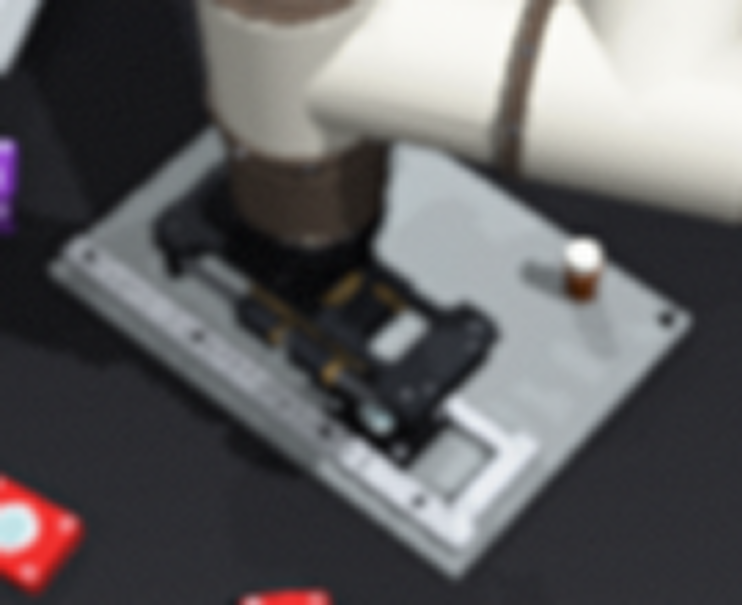

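>>> {"op": "play_rows", "data": {
  "plan": [
    [[0,0.6,0,0,0,0],[0,1.2,0,0,0,0],[0,1.8,0,0,0,0],[0,2.3,0,0,0,0],[0,2.7,0,0,0,0]]
  ]
}}

```text
time_s: 9.43
tcp_pos: [0.632, -0.0392, 0.0161]
ee_rot: [[0.0, 0.268, 0.963], [-0.0, 0.963, -0.268], [-1.0, -0.0, 0.0]]
wrist_force: [-0.4, 0.3, -0.4]
gripper_width: 0.001
```

>>> {"op": "play_rows", "data": {
  "plan": [
    [[0,0.2,0,0,0,0],[0,0.3,0,0,0,0],[0,0.4,0,0,0,0],[0,0.5,0,0,0,0]]
  ]
}}

```text
time_s: 9.93
tcp_pos: [0.6332, -0.0347, 0.0161]
ee_rot: [[-0.0, 0.268, 0.963], [0.0, 0.963, -0.268], [-1.0, -0.0, -0.0]]
wrist_force: [-0.4, -1.7, 0.7]
gripper_width: 0.004
```

Run:
```python
from h import *
p=pl2w(.062,.060); move([p[0],p[1],.016],-15.57)
im,d=r.capture('scene'); cv2.imwrite('pics/c7.png',cv2.resize(im[145:255,230:365],None,fx=5.5,fy=5.5,interpolation=cv2.INTER_CUBIC))
```

```text
t 9.925 tcp [ 0.6332 -0.0347  0.0161] pl [63.3 57.7] yaw -15.57 row [0.01, 0.23, -0.13, -0.0, -0.0, 0.0] F [-0.4 -1.7  0.7]
```

View pics/c7.png

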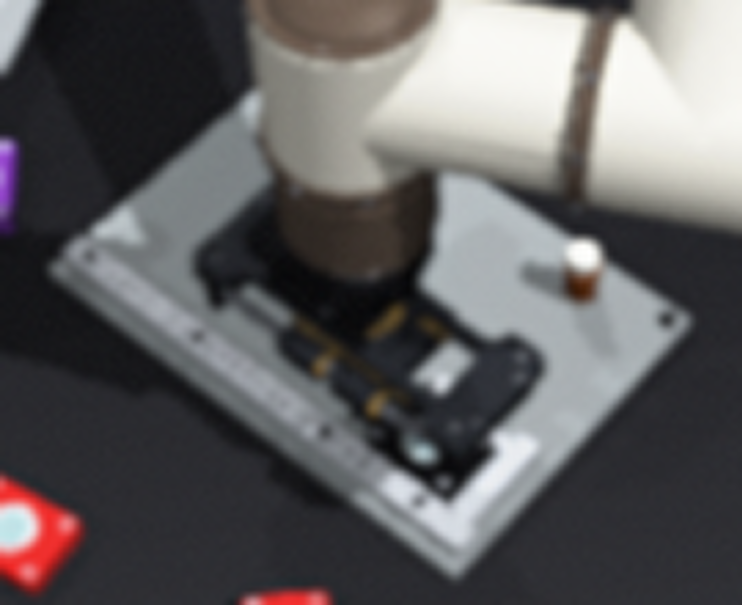

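Nearly home (force still ~0, TCP y = 57.7). Millimetre steps until force rises.

>>> {"op": "play_rows", "data": {
  "plan": [
    [[0,0.1,0,0,0,0],[0,0.2,0,0,0,0],[0,0.2,0,0,0,0]]
  ]
}}

```text
time_s: 10.35
tcp_pos: [0.6338, -0.0326, 0.016]
ee_rot: [[0.0, 0.268, 0.963], [0.0, 0.963, -0.268], [-1.0, 0.0, 0.0]]
wrist_force: [0.1, 0.6, 0.1]
gripper_width: 0.004
```

>>> {"op": "play_rows", "data": {
  "plan": [
    [[0,0.1,0,0,0,0],[0,0.2,0,0,0,0],[0,0.2,0,0,0,0]]
  ]
}}

```text
time_s: 10.72
tcp_pos: [0.6344, -0.0307, 0.016]
ee_rot: [[0.0, 0.268, 0.963], [0.0, 0.963, -0.268], [-1.0, 0.0, 0.0]]
wrist_force: [-0.0, 0.8, -0.2]
gripper_width: 0.005
```

Run:
```python
from h import *
p=pl2w(.062,.060); move([p[0],p[1],.016],-15.57)
```

```text
t 10.725 tcp [ 0.6344 -0.0307  0.016 ] pl [63.3 62. ] yaw -15.55 row [0.0, -0.2, -0.13, 0.0, 0.0, -0.0] F [-0.   0.8 -0.2]
```

>>> {"op": "play_rows", "data": {
  "plan": [
    [[0,0.1,0,0,0,0],[0,0.2,0,0,0,0],[0,0.2,0,0,0,0]]
  ]
}}

```text
time_s: 11.1
tcp_pos: [0.6346, -0.0294, 0.016]
ee_rot: [[-0.001, 0.268, 0.963], [-0.001, 0.963, -0.268], [-1.0, -0.001, -0.001]]
wrist_force: [-1.1, -3.1, 0.8]
gripper_width: 0.001
```

>>> {"op": "play_rows", "data": {
  "plan": [
    [[0,0.1,0,0,0,0],[0,0.2,0,0,0,0],[0,0.2,0,0,0,0]]
  ]
}}

```text
time_s: 11.48
tcp_pos: [0.6345, -0.0293, 0.0161]
ee_rot: [[-0.003, 0.269, 0.963], [-0.003, 0.963, -0.269], [-1.0, -0.003, -0.002]]
wrist_force: [-0.3, -9.7, 0.7]
gripper_width: 0.007
```

Run:
```python
from h import *
p=pl2w(.062,.060); move([p[0],p[1],.016],-15.57)
```

```text
t 11.475 tcp [ 0.6345 -0.0293  0.0161] pl [63.1 63.3] yaw -15.59 row [0.01, -0.33, -0.11, -0.0, -0.01, 0.02] F [-0.3 -9.7  0.7]
```

>>> {"op": "play_rows", "data": {
  "plan": [
    [[0,-0.4,0,0,0,0],[0,-1.5,0,0,0,0],[0,-3.5,0,0,0,0],[-4,-5,0,0,0,0],[-9,-6,-1,0,0,0]]
  ]
}}

```text
time_s: 12.1
tcp_pos: [0.6085, -0.0837, 0.1057]
ee_rot: [[-0.003, 0.269, 0.963], [-0.0, 0.963, -0.269], [-1.0, -0.001, -0.003]]
wrist_force: [0.1, 0.5, 0.4]
gripper_width: 0.009
```

>>> {"op": "play_rows", "data": {
  "plan": [
    [[-3,1,0,0,0,0],[-6,2,0,0,0,0],[-8,3,0,0,0,0],[-8,3,0,0,0,0],[-8,3,0,0,0,0]]
  ]
}}

```text
time_s: 12.72
tcp_pos: [0.6167, -0.0538, 0.1848]
ee_rot: [[-0.002, 0.269, 0.963], [0.0, 0.963, -0.269], [-1.0, -0.0, -0.002]]
wrist_force: [-0.5, 0.1, -1.0]
gripper_width: 0.007
```

Run:
```python
from h import *
p=pl2w(.062,.060); move([p[0],p[1],.016],-15.57)
np.savez('pics/wcal8.npz',*[np.asarray(a) for a in cal('wrist')])
im,d=r.capture('wrist'); cv2.imwrite('pics/w8.png',im)
cv2.imwrite('pics/w8b.png',cv2.resize(im[50:300,200:500],None,fx=2.4,fy=2.4,interpolation=cv2.INTER_CUBIC))
```

```text
t 12.725 tcp [ 0.6167 -0.0538  0.1848] pl [52.5 35. ] yaw -15.6 row [16.88, 2.51, 0.98, -0.0, -0.01, 0.0] F [-0.5  0.1 -1. ]
```

View pics/w8b.png

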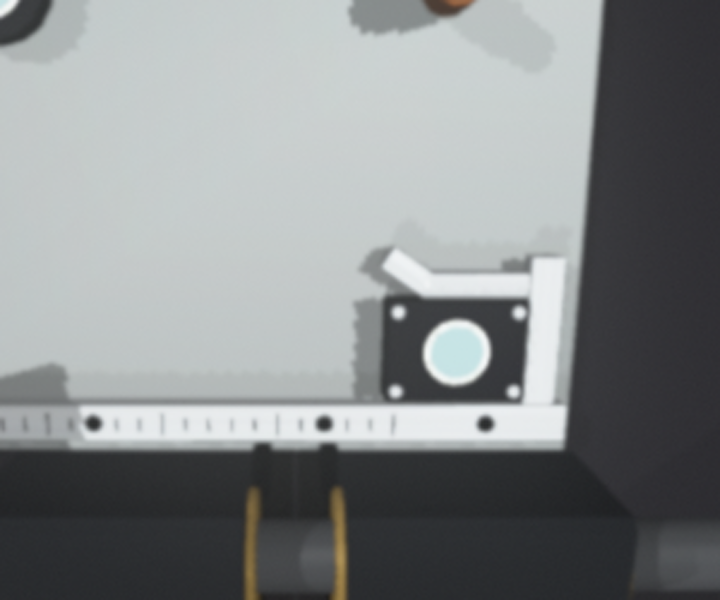

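Run:
```python
from h import *
holder(8,[(384,296),(530,296),(524,402),(382,402)],(200,50),2.4,(0.55674,-0.07335,-15.57))
for q in [(38,135),(85,135),(85,155)]:
    w=pl2w(q[0]/1e3,q[1]/1e3); print(q,((proj(wcal(8),[[w[0],w[1],.022]])[0]-[200,50])*2.4).round(0))
im=cv2.imread('pics/w8.png'); cv2.imwrite('pics/w8z.png',cv2.resize(im[155:235,350:445],None,fx=7,fy=7,interpolation=cv2.INTER_CUBIC))
```

```text
holder pl [ 59.6 103.6] 0.3 res [[0.9, 0.3], [0.6, 0.2], [-1.0, -0.5], [-0.6, 0.1]]
(38, 135) [530. 297.]
(85, 135) [522. 404.]
(85, 155) [568. 404.]
```

View pics/w8z.png

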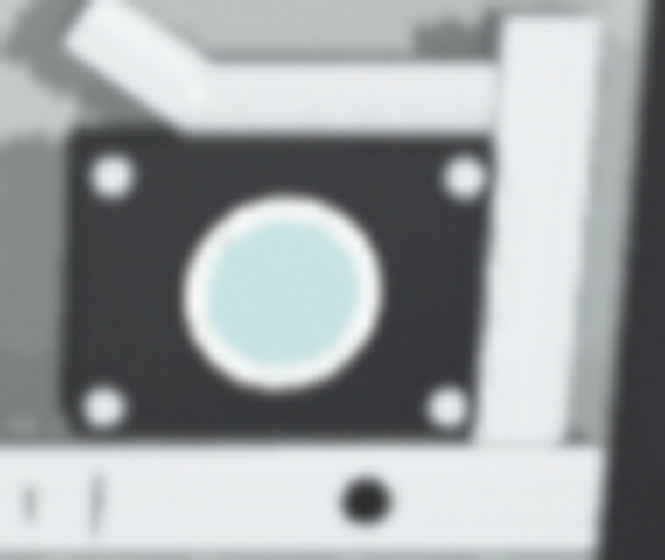

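Run:
```python
from h import *
cl=wcal(8); g=lambda p:(np.array(p)+.5)/7-.5+np.array([350,155])
for n,p,z in [('win',(282,292),.026),('left',(66,285),.026),('right',(487,285),.026),('stopedge',(489,285),.022),('screws',(460,178),.026),('s2',(448,408),.026),('s3',(112,177),.026),('s4',(104,408),.026),('plate +y edge',(622,285),.010),('stop outer',(581,285),.022)]:
    print(n,(w2pl(onplane(cl,[g(p)],z))*1000).round(1))
```

```text
win [[ 60.4 104.2]]
left [[59.4 73.1]]
right [[ 59.4 133.6]]
stopedge [[ 60.3 135.1]]
screws [[ 43.8 128.6]]
s2 [[ 77.8 129.3]]
s3 [[43.7 79.2]]
s4 [[77.7 79.2]]
plate +y edge [[ 63.2 159. ]]
stop outer [[ 60.3 148.6]]
```

Run:
```python
from h import *
print(r.finish_job(), r.sense()['time_s'])
```

```text
the job is handed in; nothing more can be done
the job is handed in; nothing more can be done
```

I pushed the holder flat against the rail, slid it along the rail into the corner pocket and up to the end stop, then backed the arm off. I handed the job in at about 13 s on the robot's clock. The hand-in reported no verdict.

- **Against the rail, before the pocket:** The wrist camera put the holder at about x = 61.5 mm, y = −84 mm in the plate's frame, turned 0.1°.
- **At the end stop:** The fingers stopped advancing and the wrist force rose to about 10 N.
- **Final position:** With the arm clear at about 0.18 m height, the last wrist picture put the holder at about x = 60 mm, y = 104 mm, turned 0.3°. It showed no visible gap at the stop.
- **Disagreement:** That x is about 3 mm short of the nominal 63 mm, and the corner fit alone gave 59.6 mm. The lip and rail only allow x between 60 and 63 mm, so part of that is measuring error. It is still inside the 58 to 67 mm allowed.
- **Other objects:** I did not measure any of them again. The vial looked undisturbed in the scene pictures during the slide. In the last picture the vial and the round holder were only partly in view. The arm was not seen to touch anything but the holder.

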